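# Seat the spool board and turn its catch

### The arm

A 6-joint arm with a two-finger parallel gripper is mounted at the origin on the work surface. World frame = base frame: x ahead of the robot, y to its left, z up, the work surface at z = 0. Lengths are in m, angles in rad, forces in N, time in s.
With the tool pointing down it reaches from about 0.275 to 0.775 m from the base axis. Payload 14.6 kg.
Tool frame: the origin (TCP) lies at the very end of the fingers, on their centre line; the grasp point (between the pads) lies 19 mm behind it (grip_depth is the distance from the TCP to the grasp point, in m); z points along the fingers, y is the line along which they close (so a half turn about z gives the same grasp; the last joint's range is limited). The gripper opens to 85 mm and grips with 20 to 120 N. Pads are 22 mm wide; open, the fingers measure 114 mm over their backs; the gripper's body (76 mm by 85 mm) begins 54 mm behind the grasp point. The pads swing forward as they close: fully open they stand 13 mm farther back than shut.
Start: joints at [-1.267, 0.263, -0.048, 1.259, 0, 1.415], TCP at [0.233, -0.471, 0.195] pointing down, gripper open.
Joint ranges: [-2.65, 2.65], [-0.89, 1.7], [-1.18, 1.37], [-2.13, 2.11], [-1.35, 1.29], [-3.14, 3.14]. Speed limits (rad/s): [1.89, 1.89, 2.57, 2.79, 3.14, 3.14].

### API

Orientations are given as [roll, pitch, yaw] about the fixed x, y, z axes, in that order (R = Rz(yaw) Ry(pitch) Rx(roll)).
In Python, from station import * gives the robot as it stands.
- The arm moves only by the tool apply_moves, never from a script. Its argument "motion" is a list of rows, each an object with "linear": the shift along the tool's x, y, z normalised to -1 to 1, where 1 is 0.04 m, a list of three; "twist": the turn about the tool's z normalised to -1 to 1, where 1 is 6 degrees. A call has 1 to 8 rows; each row shifts and turns the commanded pose from where the row before left it, along the tool's axes as they then stand; what a row does not reach is not made up. A row lasts 1/12 s, in which the tool goes at most 41.7 mm and 7.16 degrees, less where a joint would pass 70% of its speed; a pose out of reach is approached as far as the arm can. A call with a number of a shift or a turn outside -1 to 1 is refused whole. A call with a gripper value outside its range is refused whole. "gripper" is the opening, from -1 (shut) to 1 (fully open), set as the call begins (left out, the last holds). The fingers move at their own pace and stop on an object; "squeeze" is the grip in N (left out, the last holds). Time passes only in rows, so rows that do not move let the fingers close. It gives the time, the measured TCP pose, the force, the opening and the grip force at its end, in the units of the state.
- read_state(): the state, without advancing time (a new reading comes with each control period).
- capture(name): name is "side" or "top" or "wrist"; returns the picture (384x512x3 uint8, blue, green, red); there is no depth.
- get_calibration(name): a dict with "camera_matrix" (3x3 intrinsics, pixels), "k1" (the pictures are not rectified: a ray, as slopes to the right and down, at radius r is drawn at 1 + k1 r^2 times it, then the intrinsics apply), "R" (3x3) and "t" (3): a world point X has camera coordinates R X + t. Camera axes: x right, y down, z forward; pixel columns grow to the right and rows downward; lengths in m; the calibration is good to about 2 mm. A picture is of the moment at which its call begins: read the wrist's pose just before it. get_calibration takes no time and is no camera call; for the wrist camera it gives the pose at the moment of the call.
- sign_off(): hands the job in; it is judged then, once.
Trained networks look in the newest picture that a camera, given by its name, has taken for a name from the list of things; names that differ only in an ending like _2 or _b are one class to them, and where a whole thing is asked for, a point or a joint stands for the part that bears it (a point fixed in the world has none). Each returns a list of dicts, best first, with "conf" (0 to 1); they miss things now and then, are a little off and sometimes report something else, mostly with a low value. They report only what shows in the picture. A call takes as long as a camera call. They do not tell look-alikes from the thing itself.
- look_for(name, camera): "pixel" ([column, row] in pixels, amid what is visible of it).
The state is a dict: "time": time; "joint_pos": joint angles; "joint_velocities": joint speeds; "joint_efforts": joint torques, N m; "tcp_pos": TCP position; "orientation": TCP orientation; "force": force on the tool from outside, world axes, zero at the start; "moment": the same for the moment, N m; "grip_width": finger opening in m; "gripper_force": force on a finger pad.
Only numpy, scipy, OpenCV 4.12 (cv2) and the standard library are available. Lean on these libraries where they do the work, as an engineer would, in place of code of your own. Each camera call takes 0.05 s, during which the arm holds its last target. There are 200 camera calls.

### The job

With a fingertip, push the plywood spool board along the rails of its blue-sided stand, away from the open end, until it drops into the locating notches and lies flush between the side cheeks. Then push the red peg of the swivel catch round until the steel bar lies square across the top of the board, and move clear. Slide the board only, never lift or tip it, and leave the loose spool, the jar and the green tub where they are.

Things in the scene. Friction and masses are not known exactly. Their poses are not given: they have to be found in the camera images.
- stand: Fixed thread stand, 360 x 194 mm. Origin: centre of its underside, on the table. x = push direction, from the open end (-180 mm) to the closed end (+180), z up. Two aluminium rails, |y| 28 to 77 mm, tops at z = 40 mm; trench between them open down to z = 12. Blue cheeks at |y| 77 to 97, tops at z = 55. End stop face at x = +165, 30 mm beyond where the seated board's front edge lies.
- home (a point): Where the board's origin lies when seated: stand frame (60, 0, 34) mm, axes as the stand's.
- notch (a point): Middle of the stand between the two front notches, at rail top: stand frame (118, 0, 40) mm. The notches have yellow floors and upright walls, are 26 mm long and 6 mm deep: one in the inner lane of each rail (|y| 28 to 52) at x = +118, one in each outer lane (|y| 52 to 77) at x = +2.
- board: Loose plywood board, 150 x 150 x 12 mm, about 0.5 kg, lying along the stand between the cheeks (2 mm play each side), 90 to 145 mm short of home. Origin: its centre, at the underside of its feet; the plywood is z = 9 to 21 mm. Three thread spools, 42 mm across and 61 mm high, are fixed on it at x = +42, y = -48, 0, +48. Sliding takes 1 to 5 N. Sliding, its top is 61 mm above the table; seated, 55 mm.
- board_edge (a point): Middle of the board's trailing edge (half-way through the 12 mm), where it is pushed: board frame (-75, 0, 15) mm. Under the board four black feet, 20 x 12 mm, 9 high: front pair at x = +58, y = +-40 on the inner lanes, rear pair at x = -58, y = +-62 on the outer lanes, so that all four notches are met at once and only at home. Seated it has 3 mm play along the rails; the notch walls stop it.
- catch (a joint): Angle of the swivel catch, rad: 0 = the bar points along the cheek towards the open end (-x of the stand); negative = turned outwards, off the stand; positive = turned inwards; 1.57 = square across the board, pointing to the stand's +y; stop at 1.62. Starts between -0.7 and -0.15. Stays where it is left (stiff: about 1 N at the peg).
- catch_pivot (a point): Upright axis of the catch, on top of the stand's -y cheek: stand frame (15, -87, 55) mm. The steel bar is 14 mm wide, reaches 70 mm from the axis, and lies 57.5 to 67.5 mm above the table, so it passes over a seated board but not over an unseated one.
- catch_peg (a point): Middle (half-way up) of the red peg that stands on the catch bar, 62 mm from the axis; 14 mm diameter, from 67.5 to 95.5 mm above the table, this point at 81 mm.
- loose_spool: Bystander: loose green thread spool standing on the table beyond the closed end of the stand, 42 mm across, 70 mm high. Origin: centre of its underside.
- cream_jar: Bystander: amber jar with a dark lid, 60 mm across, 60 mm high, beyond the stand's -y side near its closed end. Origin: centre of its underside.
- rivet_tub: Bystander: open green plastic tub, 70 x 50 x 35 mm, beyond the stand's -y side near its open end. Origin: centre of its underside.
There are look-alikes about, which are no part of the job. Of the things like the board, leave any that is purple; of the rest the larger one is meant.

How it is judged:
By the outcome, as a careful person would: the job done as asked, in the order asked, and still so for the second after the job is handed in, with the robot touching nothing.
It also fails if it takes over 54 s, if anything falls off the work surface, if the arm or the gripper's body presses on something with over 40 N, if the wrist force passes 120 N, or if a joint passes its speed limit or range.

## Working session

There is one attempt and no reset: what is moved stays moved. The work goes in short steps, Python scripts to look and compute and a tool call to move; the robot and the scene stay as the last step left them, time stands still between calls to the robot, and variables do not carry over. Pictures are saved under pics/ and viewed, at most 10 in all, crops included, and the job is handed in when it is done.

Besides the shell and the picture viewer there is one more tool, called after "Emit:" as name(argument=value, ...) on one line, values as JSON. apply_moves: Moves the arm, as the interface text tells. Scaled input: -1 to 1 covers 0.04 m each way for a shift and 6 degrees each way for a turn. Its arguments: {"type":"object","properties":{"motion":{"type":"array","items":{"type":"object","properties":{"linear":{"type":"array","items":{"type":"number","minimum":-1,"maximum":1}},"twist":{"type":"number","minimum":-1,"maximum":1}}}},"gripper":{"type":"number"},"squeeze":{"type":"number"}},"required":["motion"]}

```bash
mkdir -p pics
cat > h.py <<'E'
from station import *
import numpy as np, cv2
def ray(cam,px,cal=None):
    c=cal or get_calibration(cam);K=np.array(c["camera_matrix"]);k=c["k1"]
    d=(np.array(px,float)-K[:2,2])/[K[0,0],K[1,1]]; u=d.copy()
    for _ in range(20): u=d/(1+k*(u@u))
    R=np.array(c["R"]);t=np.array(c["t"])
    return -R.T@t, R.T@np.array([u[0],u[1],1])
def atz(cam,px,z,cal=None):
    o,d=ray(cam,px,cal); return o+d*(z-o[2])/d[2]
def proj(cam,X,cal=None):
    c=cal or get_calibration(cam);p=np.array(c["R"])@X+np.array(c["t"]);u=p[:2]/p[2];u=u*(1+c["k1"]*(u@u))
    K=np.array(c["camera_matrix"]);return u*[K[0,0],K[1,1]]+K[:2,2]
E
python3 - <<'E'
from h import *
ims=[]
for c in("top","side"):
    im=capture(c);cv2.imwrite(f"pics/{c}0.png",im)
    print(c,"cam at",ray(c,[256,192]))
    for n in("stand","board","catch_peg","catch","loose_spool","cream_jar","rivet_tub"):
        print(n,[(np.round(r["pixel"]),round(r["conf"],2),np.round(atz(c,r["pixel"],.05),3)) for r in look_for(n,c)[:4]])
s=read_state();print(s["time"],s["tcp_pos"],s["orientation"],s["force"])
E
```

```text
top cam at (array([0.4648417 , 0.02482755, 1.03023164]), array([ 0.11696235, -0.02995021, -0.99289336]))
stand [(array([235., 213.]), 0.73, array([0.521, 0.051, 0.05 ])), (array([275., 226.]), 0.34, array([ 0.489, -0.057,  0.05 ]))]
board [(array([274., 225.]), 0.77, array([ 0.492, -0.057,  0.05 ])), (array([359., 254.]), 0.56, array([ 0.416, -0.288,  0.05 ])), (array([134., 217.]), 0.56, array([0.505, 0.327, 0.05 ]))]
catch_peg [(array([273., 186.]), 0.52, array([ 0.598, -0.051,  0.05 ]))]
catch [(array([269., 184.]), 0.7, array([ 0.602, -0.04 ,  0.05 ]))]
loose_spool [(array([184., 171.]), 0.67, array([0.633, 0.196, 0.05 ]))]
cream_jar [(array([222., 145.]), 0.71, array([0.711, 0.092, 0.05 ]))]
rivet_tub [(array([320., 171.]), 0.94, array([ 0.644, -0.181,  0.05 ]))]
side cam at (array([ 0.45570295, -0.56379861,  0.64020082]), array([ 0.15931625,  0.70257586, -0.69365156]))
stand [(array([224., 255.]), 0.87, array([ 0.486, -0.135,  0.05 ])), (array([218., 223.]), 0.23, array([ 0.487, -0.046,  0.05 ]))]
board [(array([221., 224.]), 0.89, array([ 0.492, -0.051,  0.05 ])), (array([208.
[... 202 characters left out ...]
, 0.64, array([ 0.489, -0.135,  0.05 ])), (array([270., 212.]), 0.54, array([ 0.609, -0.036,  0.05 ]))]
catch [(array([265., 214.]), 0.74, array([ 0.595, -0.042,  0.05 ]))]
loose_spool [(array([256., 149.]), 0.53, array([0.629, 0.204, 0.05 ])), (array([222., 254.]), 0.38, array([ 0.484, -0.131,  0.05 ]))]
cream_jar [(array([300., 177.]), 0.78, array([0.712, 0.064, 0.05 ]))]
rivet_tub [(array([305., 268.]), 0.98, array([ 0.64 , -0.199,  0.05 ])), (array([220., 221.]), 0.72, array([ 0.492, -0.042,  0.05 ])), (array([268., 210.]), 0.57, array([ 0.605, -0.031,  0.05 ]))]
0.8 [ 0.23251559 -0.47070611  0.19539029] [3.14155143e+00 1.99024536e-06 4.58807252e-01] [ 0.13166268  0.17493632 -0.17190609]
```

View pics/top0.png

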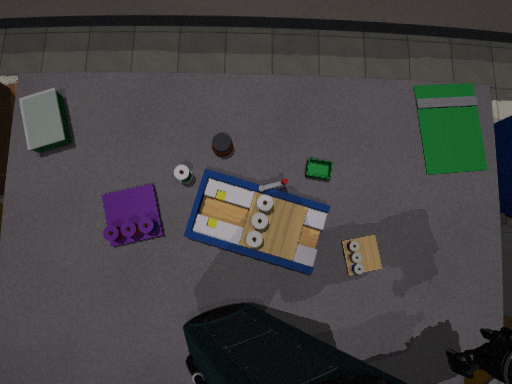

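View pics/side0.png

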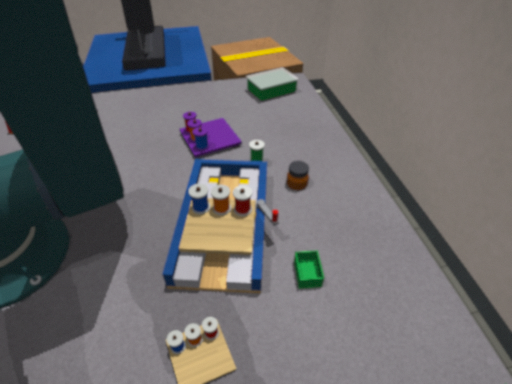

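The top view shows the stand at about (258,220), its closed end left and slightly up, with the catch and red peg at (284,182). The purple board (130,215) and the small board (360,255) are the look-alikes. Next I'll fit the stand from the blue, and the board edge and peg.

Run:
```python
from h import *
im=cv2.imread("pics/top0.png")
hsv=cv2.cvtColor(im,cv2.COLOR_BGR2HSV)
m=cv2.inRange(hsv,(100,120,40),(125,255,255))
m[:150]=0;m[285:]=0;m[:,:175]=0;m[:,345:]=0
ys,xs=np.nonzero(m)
cal=get_calibration("top")
P=np.array([atz("top",(x,y),.055,cal)[:2] for x,y in zip(xs,ys)],np.float32)
r=cv2.minAreaRect(P*1000);print(len(xs),r);print(cv2.boxPoints(r))
red=cv2.inRange(hsv,(170,120,60),(180,255,255))|cv2.inRange(hsv,(0,150,60),(6,255,255))
red[:165]=0;red[205:]=0;red[:,:260]=0;red[:,310:]=0
ys,xs=np.nonzero(red);print("red",len(xs),xs.mean(),ys.mean(),atz("top",(xs.mean(),ys.mean()),.085,cal))
c=im[150:290,170:350];cv2.imwrite("pics/crop.png",cv2.resize(c,None,fx=4.2,fy=4.2,interpolation=cv2.INTER_CUBIC))
```

```text
2252 ((502.2475280761719, -8.593536376953125), (359.04486083984375, 195.57875061035156), 74.50621795654297)
[[ 360.05536 -155.46918]
 [ 548.5267  -207.71487]
 [ 644.4397   138.2821 ]
 [ 455.96838  190.5278 ]]
red 23 284.0869565217391 180.7826086956522 [ 0.60786298 -0.07801622  0.085     ]
```

View pics/crop.png

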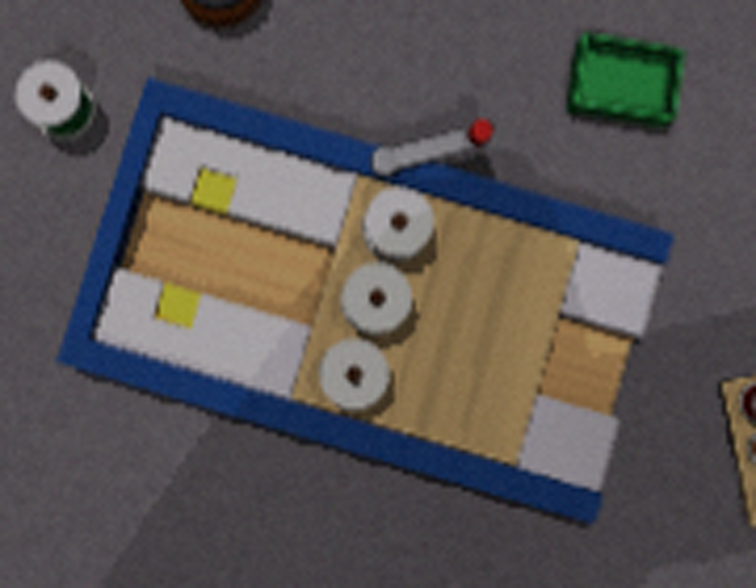

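```bash
cat >> h.py <<'E'
A=np.deg2rad(74.5); C=np.array([.5022,-.0086]); Rs=np.array([[np.cos(A),-np.sin(A)],[np.sin(A),np.cos(A)]])
def w2s(p): return Rs.T@(np.array(p)[:2]-C)*1000
def s2w(x,y): return C+Rs@np.array([x,y])/1000
PIV=np.array([15,-87])
E
python3 - <<'E'
from h import *
f=lambda u,v:(u/4.2+170-.4,v/4.2+150-.4)
for n,p,z in(("tr1",(578,245),.061),("tr2",(520,462),.061),("fr1",(358,178),.061),("fr2",(296,400),.061),("spool",(377,298),.122),("notchA",(215,190),.034),("notchB",(179,305),.034)):
    print(n,w2s(atz("top",f(*p),z)).round(1))
for z in(.081,.0955):
  q=w2s(atz("top",(284.1,180.8),z));d=q-PIV;print("peg top",q,np.hypot(*d),np.arctan2(d[1],-d[0]))
c=get_calibration("side")
r=look_for("catch_peg","side");print(r[:2], [w2s(atz("side",(275,215),z)) for z in(.081,.09)])
print("approach world",s2w(-160,0),"now stand",w2s(read_state()["tcp_pos"]))
E
```

```text
tr1 [-121.   -71.2]
tr2 [-122.8   72.6]
fr1 [ 27.6 -72. ]
fr2 [24.9 75.6]
spool [-4.3  1.6]
notchA [116.4 -40.3]
notchB [116.6  39.2]
peg top [ -38.9584338  -121.03512686] 63.79578699629693 -0.562734665056333
peg top [ -38.02377615 -118.49988292] 61.67465817797291 -0.5360484689432703
[{'pixel': [225.2, 255.0], 'conf': 0.64}, {'pixel': [270.3, 211.6], 'conf': 0.54}] [array([ -36.46717274, -120.79763895]), array([ -44.69084487, -120.52028046])]
approach world [ 0.45944186 -0.16278087] now stand [-517.39235317  136.37869056]
```

Emit:
apply_moves(motion=[{"linear":[0,0,0],"twist":-1},{"linear":[0,0,0],"twist":-1},{"linear":[0,0,0],"twist":-1},{"linear":[0,0,0],"twist":-1},{"linear":[0,0,0],"twist":-1},{"linear":[0,0,0],"twist":-1},{"linear":[0,0,0],"twist":-1},{"linear":[0,0,0],"twist":-1}], gripper=-1)

```text
time: 1.52
tcp_pos: [0.2325, -0.4707, 0.1954]
orientation: [-3.142, -0.0, 1.302]
force: [0.2, -0.6, -0.4]
grip_width: 0.0002
gripper_force: 0.0
```

Emit:
apply_moves(motion=[{"linear":[0.6,0.25,0]},{"linear":[0.75,0.3,0]},{"linear":[0.75,0.3,0]},{"linear":[0.75,0.3,0]},{"linear":[0.75,0.3,0]},{"linear":[0.75,0.3,0]},{"linear":[0.75,0.3,0]},{"linear":[0.75,0.3,0]}])

```text
validation failed for argument at $.mo...
```

Emit:
apply_moves(motion=[{"linear":[0.75,0.3,0]},{"linear":[0.75,0.3,0]},{"linear":[0.75,0.3,0]},{"linear":[0.7,0.2,0]},{"linear":[0,0,0]},{"linear":[0,0,0]}])

```text
validation failed for argument at $.mo...
```

Run:
```python
from h import *
s=read_state();print(s["time"],w2s(s["tcp_pos"]),s["tcp_pos"],np.array(s["orientation"])[2]-A)
im=capture("wrist");c=get_calibration("wrist")
for n,X in(("edge",(-122,0,.061)),("cheekend",(-180,-97,.055)),("cheekend2",(-180,97,.055)),("cheekin",(-180,77,.055))):
    q=proj("wrist",np.array([*s2w(*X[:2]),X[2]]),c);print(n,q)
    cv2.circle(im,tuple(int(v) for v in q),3,(0,0,255),-1) if abs(q).max()<600 else 0
cv2.imwrite("pics/w1.png",im)
```

```text
1.5167 [-517.35428667  136.40115858] [ 0.23250277 -0.47068672  0.19537444] 0.0015264116061943778
edge [ 389.4335845  -178.47179926]
cheekend [ 490.36647878 -142.63849051]
cheekend2 [ 305.93384456 -197.69496323]
cheekin [ 328.3714462  -195.46894512]
```

View pics/w1.png

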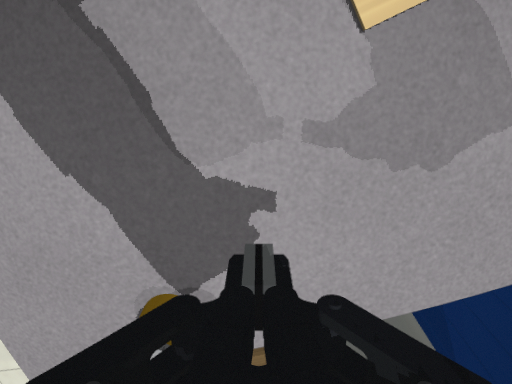

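The moves were refused, probably because each row needs a twist. The picture shows only the table, the shut fingers (258,260) and the small look-alike board at the top right. I'll send them again with the twist given.

Emit:
apply_moves(motion=[{"linear":[0.6,0.25,0],"twist":0},{"linear":[0.75,0.3,0],"twist":0},{"linear":[0.75,0.3,0],"twist":0},{"linear":[0.75,0.3,0],"twist":0},{"linear":[0.75,0.3,0],"twist":0},{"linear":[0.75,0.3,0],"twist":0},{"linear":[0.75,0.3,0],"twist":0},{"linear":[0.75,0.3,0],"twist":0}])

```text
time: 2.23
tcp_pos: [0.3871, -0.2696, 0.1955]
orientation: [3.141, 0.0, 1.294]
force: [0.4, -0.6, 0.6]
grip_width: 0.0003
gripper_force: 0.0
```

Emit:
apply_moves(motion=[{"linear":[0.75,0.25,0],"twist":0},{"linear":[0.75,0.25,0],"twist":0},{"linear":[0.75,0.25,0],"twist":0},{"linear":[0.4,0.15,0],"twist":0},{"linear":[0,0,0],"twist":0},{"linear":[0,0,0],"twist":0}])

```text
time: 2.73
tcp_pos: [0.45, -0.178, 0.1953]
orientation: [-3.142, 0.0, 1.296]
force: [-0.4, -0.1, -0.1]
grip_width: -0.0002
gripper_force: 0.0
```

Run:
```python
from h import *
s=read_state();print(s["time"],w2s(s["tcp_pos"]),s["tcp_pos"],np.array(s["orientation"])[2]-A)
im=capture("wrist");c=get_calibration("wrist")
for n,X in(("edge",(-122,0,.061)),("cheekend",(-180,-97,.055)),("cheekend2",(-180,97,.055)),("cheekin",(-180,77,.055)),("piv",(15,-87,.0675)),("nA",(2,-65,.061))):
    q=proj("wrist",np.array([*s2w(*X[:2]),X[2]]),c);print(n,q.round())
    cv2.circle(im,tuple(int(v) for v in q),3,(0,0,255),-1) if abs(q).max()<600 else 0
cv2.imwrite("pics/w2.png",im)
```

```text
2.7333 [-177.21895816    4.99835898] [ 0.45002372 -0.17803783  0.19533425] -0.0037831545360096364
edge [263. 113.]
cheekend [358. 171.]
cheekend2 [167. 172.]
cheekin [187. 171.]
piv [366. -49.]
nA [338. -31.]
```

View pics/w2.png

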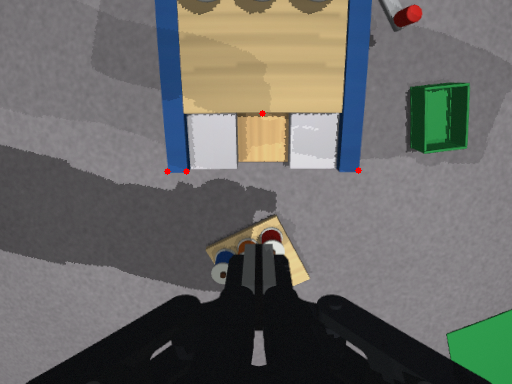

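The wrist view agrees: the board's trailing edge is at (263,113), the stand corners fall on the marks, and the peg is at (407,15). I'll lower the shut fingertip behind the edge.

Emit:
apply_moves(motion=[{"linear":[0.55,0.125,0.5],"twist":0},{"linear":[0,0,0.7],"twist":0},{"linear":[0,0,0.7],"twist":0},{"linear":[0,0,0.7],"twist":0},{"linear":[0,0,0.6],"twist":0},{"linear":[0,0,0.5],"twist":0},{"linear":[0,0,0],"twist":0},{"linear":[0,0,0],"twist":0}])

```text
time: 3.45
tcp_pos: [0.4597, -0.1594, 0.0473]
orientation: [-3.14, -0.0, 1.295]
force: [-0.0, 0.6, 1.0]
grip_width: -0.0002
gripper_force: 0.0
```

Emit:
apply_moves(motion=[{"linear":[0.2,0,0.03],"twist":0},{"linear":[0.2,0,0],"twist":0},{"linear":[0.2,0,0],"twist":0},{"linear":[0.2,0,0],"twist":0},{"linear":[0.2,0,0],"twist":0},{"linear":[0.2,0,0],"twist":0},{"linear":[0.2,0,0],"twist":0},{"linear":[0.2,0,0],"twist":0}])

```text
time: 4.12
tcp_pos: [0.4781, -0.0963, 0.0462]
orientation: [3.142, -0.0, 1.297]
force: [0.5, -0.8, 0.6]
grip_width: -0.0
gripper_force: 0.0
```

Emit:
apply_moves(motion=[{"linear":[0.2,0,0],"twist":0},{"linear":[0.2,0,0],"twist":0},{"linear":[0.2,0,0],"twist":0},{"linear":[0.15,0,0],"twist":0},{"linear":[0,0,0],"twist":0}])

```text
time: 4.53
tcp_pos: [0.4862, -0.0673, 0.0462]
orientation: [-3.142, -0.0, 1.298]
force: [-0.4, -0.0, 0.5]
grip_width: -0.0003
gripper_force: 0.0
```

Run:
```python
from h import *
s=read_state();print(s["time"],w2s(s["tcp_pos"]),s["tcp_pos"],s["force"],np.array(s["orientation"])[2]-A)
for c in("wrist","top"): cv2.imwrite(f"pics/{c}3.png",capture(c))
c=get_calibration("wrist")
im=cv2.imread("pics/wrist3.png");t=cv2.imread("pics/top3.png")[150:290,170:350]
t=cv2.resize(t,(400,311),interpolation=cv2.INTER_CUBIC);o=np.zeros((384,800,3),np.uint8);o[:311,400:]=t;o[:300]=o[:300];o[:300,:400]=cv2.resize(im,(400,300))
cv2.imwrite("pics/c3.png",o)
```

```text
4.5333 [-60.80048894  -0.26991822] [ 0.48621188 -0.06726134  0.04615742] [-0.43678965 -0.0370156   0.47641419] -0.0027429725860361742
```

View pics/c3.png

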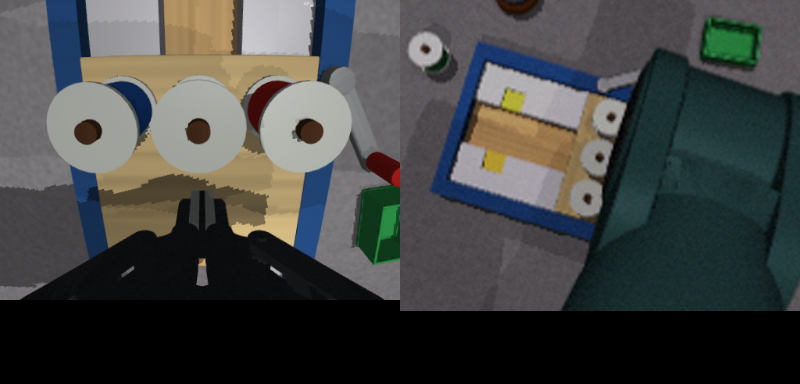

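Run:
```python
from h import *
c=get_calibration("wrist")
print(w2s(atz("wrist",(110,73),.061,c)),w2s(atz("wrist",(402,70),.061,c)))
```

```text
[28.13818536 70.75462114] [ 29.00858037 -70.59781821]
```

The front edge measures about x = 28, so the board seems not to have moved, although the tip stands 60 mm further in than where its edge was. I need to understand that before going on.

Run:
```python
from h import *
s=read_state();print(s["time"],s["tcp_pos"],s["joint_pos"],s["force"],s["joint_efforts"])
im=capture("wrist");c=get_calibration("wrist");sd=capture("side")
for n,X in(("tcp",(*s["tcp_pos"],)),):
    print(n,proj("wrist",np.array(X),c),proj("side",np.array(X)))
for y in(-72,0,72):
  for x in(-122,-50):
    for z in (.061,): print(x,y,proj("wrist",np.array([*s2w(x,y),z]),c).round(),proj("side",np.array([*s2w(x,y),z])).round())
a=cv2.resize(im[184:384,100:400],(400,267));b=cv2.resize(sd[130:310,140:320],(400,400),interpolation=cv2.INTER_CUBIC)
o=np.zeros((400,800,3),np.uint8);o[:267,:400]=a;o[:,400:]=b;cv2.imwrite("pics/c4.png",o)
```

```text
4.6333 [ 0.48598739 -0.06818201  0.04615232] [-3.05526551e-01  3.03765938e-01 -4.22563834e-01  8.44492030e-01
 -1.29575024e-04  1.53900764e+00] [-0.30780672  1.16992302 -0.00812292] [ 9.73490998e-01 -6.15332437e+01  3.24712157e+01  2.33189174e-02
  3.94594471e-02  8.03201389e-02]
tcp [257.35776817 228.74282485] [219.11637353 231.88154016]
-122 -72 [371. 324.] [250. 252.]
-50 -72 [387. 220.] [252. 225.]
-122 0 [257. 326.] [215. 250.]
-50 0 [257. 221.] [219. 223.]
-122 72 [144. 324.] [180. 248.]
-50 72 [127. 221.] [187. 222.]
```

View pics/c4.png

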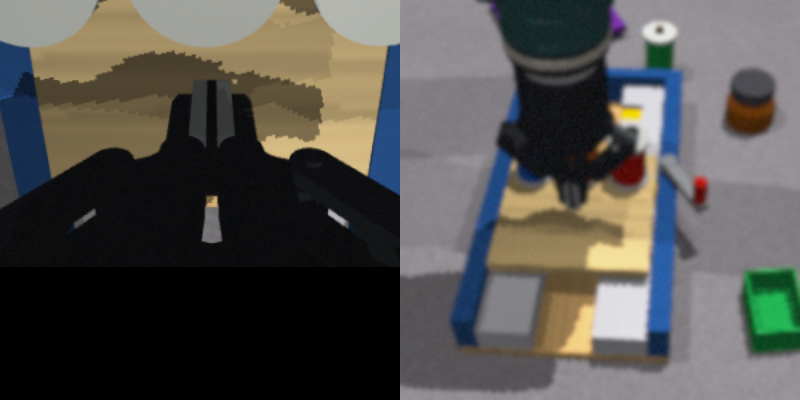

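The tip shows at wrist row 244 and side (216,222), while the reported TCP projects to wrist row 229 and side (219,232). The fingers therefore end above the reported TCP and passed over the board without touching it. I'll measure that offset.

Run:
```python
from h import *
s=read_state();p=np.array(s["tcp_pos"]);c=get_calibration("wrist")
for d in range(0,40,5):
    q=p+[0,0,d/1000]
    qf=np.array([*s2w(*(w2s(p)+[11,0])),p[2]+d/1000])
    print(d,[proj(k,x,c if k=="wrist" else None).round(1) for x in(q,qf) for k in("wrist","side")])
im=cv2.cvtColor(capture("wrist"),cv2.COLOR_BGR2GRAY)
print(im[222:262:2,236:282:2])
```

```text
0 [array([257.4, 229.1]), array([219.1, 232. ]), array([257.3, 212.2]), array([219.7, 228.2])]
5 [array([257.4, 232.8]), array([218.9, 230.6]), array([257.3, 215.5]), array([219.6, 226.7])]
10 [array([257.3, 236.6]), array([218.8, 229.1]), array([257.2, 219. ]), array([219.4, 225.2])]
15 [array([257.3, 240.7]), array([218.6, 227.6]), array([257.2, 222.7]), array([219.3, 223.7])]
20 [array([257.3, 244.9]), array([218.5, 226.1]), array([257.2, 226.5]), array([219.1, 222.2])]
25 [array([257.3, 249.4]), array([218.3, 224.5]), array([257.2, 230.6]), array([219. , 220.7])]
30 [array([257.3, 254.1]), array([218.1, 223. ]), array([257.2, 234.9]), array([218.8, 219.1])]
35 [array([257.3, 259.1]), array([218. , 221.5]), array([257.1, 239.5]), array([218.6, 217.6])]
[[125 127 141 141 141 141 140 140 141 141 140 141 142 140 140 141 141 141
  140 141 140 142 141]
 [ 65  81 135 125 136 137 138 137 136 137 137 137 137 137 137 136 137 136
  137 137 136 137 137]
 [ 63  63  65  77 134 131 119 122 133 135 135 135 135 134 134 134 135 135
  135 135 134 135 135]
 [ 65  64  64  64  65  64  64  64 119 118 1
[... 906 characters left out ...]
 69  86 112  70  69]
 [ 68  70  71  71  65  56  56  56  55  53  11  11  13  40  66  55  67  67
   66  71  70  71  71]
 [ 69  69  69  70  63  55  55  55  56  52   9  12   8  37  55  55  57  68
   67  70  71  70  70]
 [ 70  70  69  69  60  56  56  56  55  51   6  11   9  38  56  56  56  66
   66  70  69  69  69]
 [ 40  40  39  41  53  55  54  55  55  54  12   7  10  37  56  56  56  61
   66  40  40  40  41]
 [ 10  10  11  12  57  55  55  55  57  51  10  12  10  35  55  57  55  59
   67   8  10  18  16]
 [ 10  11   9  16  55  55  56  55  54  52   9  10  10  29  57  56  56  56
   60  17  11  15  15]
 [  9  13  14  12  55  56  56  55  56  51   9  11  14  31  56  55  55  55
   55  27  11  12  15]]
```

Emit:
apply_moves(motion=[{"linear":[-0.4,0,-0.1],"twist":0},{"linear":[-0.5,0,0],"twist":0},{"linear":[-0.5,0,0],"twist":0},{"linear":[-0.5,0,0],"twist":0},{"linear":[-0.5,0,0],"twist":0},{"linear":[-0.1,0,0],"twist":0},{"linear":[0,0,0.3],"twist":0},{"linear":[0,0,0.2],"twist":0}])

```text
time: 5.45
tcp_pos: [0.4588, -0.1649, 0.0297]
orientation: [3.141, -0.0, 1.295]
force: [-0.6, 1.2, 0.1]
grip_width: 0.0
gripper_force: 0.0
```

Emit:
apply_moves(motion=[{"linear":[0,0,0.2],"twist":0},{"linear":[0,0,0.2],"twist":0},{"linear":[0,0,0.2],"twist":0},{"linear":[0,0,0],"twist":0},{"linear":[0,0,0],"twist":0}])

```text
time: 5.87
tcp_pos: [0.4587, -0.1642, 0.0058]
orientation: [-3.141, -0.0, 1.297]
force: [-0.1, 0.3, 0.3]
grip_width: 0.0001
gripper_force: 0.0
```

Run:
```python
from h import *
s=read_state();p=s["tcp_pos"];print(s["time"],w2s(p),p,s["force"])
im=capture("wrist");sd=capture("side")
print([proj("side",np.array(p)+[0,0,d/1000]).round(1) for d in(0,10,20,30,40)])
a=cv2.resize(im,(400,300));b=cv2.resize(sd[180:310,150:280],(520,520),interpolation=cv2.INTER_CUBIC)
o=np.zeros((520,800,3),np.uint8);o[:300,:280]=a[:,60:340];o[:,280:]=b;cv2.imwrite("pics/c5.png",o)
```

```text
5.8667 [-161.57625013    0.35719892] [ 0.45867642 -0.16420434  0.00580526] [-0.08762871  0.34282531  0.31778729]
[array([214. , 281.5]), array([213.7, 278.9]), array([213.3, 276.2]), array([212.9, 273.5]), array([212.4, 270.7])]
```

View pics/c5.png

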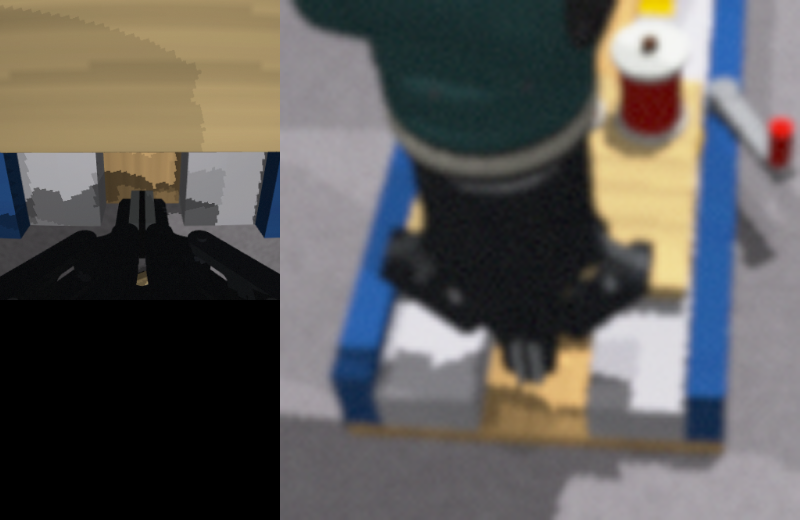

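The tip now shows at side (212,275), so the fingers end about 25–28 mm above the reported TCP; the true tip is near z = 0.033, in the trench. I'll raise it 8 mm and push.

Emit:
apply_moves(motion=[{"linear":[0.15,0,-0.2],"twist":0},{"linear":[0.25,0,0],"twist":0},{"linear":[0.25,0,0],"twist":0},{"linear":[0.2,0,0],"twist":0},{"linear":[0.2,0,0],"twist":0},{"linear":[0.2,0,0],"twist":0},{"linear":[0.2,0,0],"twist":0},{"linear":[0.2,0,0],"twist":0}])

```text
time: 6.63
tcp_pos: [0.4773, -0.1009, 0.0147]
orientation: [3.14, 0.002, 1.297]
force: [-2.1, -6.9, 7.2]
grip_width: 0.0001
gripper_force: 3.7
```

```bash
cat > chk.py <<'E'
from h import *
s=read_state();print(s["time"],w2s(s["tcp_pos"]),s["tcp_pos"],s["force"])
im=capture("top")
cal=get_calibration("top")
# blend along the stand x on the -y rail lane just inside cheek & centre: print profile saturation
hsv=cv2.cvtColor(im,cv2.COLOR_BGR2HSV).astype(float)
for y in(-62,-36,36,62):
    pr=[]
    for x in np.arange(0,162,2.):
        q=proj("top",np.array([*s2w(x,y),.058]),cal)
        pr.append(cv2.remap(hsv[:,:,1].astype(np.float32),np.float32([[q[0]]]),np.float32([[q[1]]]),cv2.INTER_LINEAR)[0,0])
    pr=np.array(pr);print(y,pr[::2].round().astype(int))
E
python3 chk.py
```

```text
6.6333 [-95.55100789  -0.67646573] [ 0.47731697 -0.10085664  0.01465035] [-2.09084853 -6.92214974  7.22845066]
-62 [114 110 112  63   8   4   6   5   4   5   5   6   6  16  93 110  89   8
   7   5   5   5   5   6   7   6   6   4   7   6   3   5   5   6   4   5
   7   5   5   6  12]
-36 [112 118 114 109  27   9   6   8   8   6   5   4  17  87 110 111  92   7
   7   6   6   4   6   7   6   8 144 179 180 181 182 182 100   4   4   5
   5   5   5   6  17]
36 [112 115 112 110  35   8   7   9  10   7   8   9  20  81 111 109  70  12
   9   9  12  13  12  13  10  18 138 190 187 191 188 190 102  10  11   9
  11  11  12  11  27]
62 [113 113 119  94  22   7   8   8   8   6   8   9  16  81 110 111  73  11
   9  10  11  12  10  12  12  12  11  11  11  14  11  13  11  12  12  12
  12  12  14  11  21]
```

Emit:
apply_moves(motion=[{"linear":[-0.1,0,0],"twist":0},{"linear":[0,0,-0.12],"twist":0},{"linear":[0.1,0,0],"twist":0},{"linear":[0.1,0,0],"twist":0},{"linear":[0.15,0,0],"twist":0},{"linear":[0.15,0,0],"twist":0}])

```text
time: 7.18
tcp_pos: [0.4813, -0.0861, 0.0193]
orientation: [3.141, 0.002, 1.296]
force: [-1.8, -5.8, 4.4]
grip_width: -0.0002
gripper_force: 3.1
```

Emit:
apply_moves(motion=[{"linear":[0.15,0,0],"twist":0},{"linear":[0.15,0,0],"twist":0},{"linear":[0.15,0,0],"twist":0},{"linear":[0.15,0,0],"twist":0},{"linear":[0.15,0,0],"twist":0},{"linear":[0.15,0,0],"twist":0}])

```text
time: 7.68
tcp_pos: [0.4911, -0.0514, 0.0193]
orientation: [3.141, 0.002, 1.296]
force: [-1.5, -6.7, 4.8]
grip_width: -0.0002
gripper_force: 3.3
```

```bash
python3 chk.py
```

```text
7.6833 [-44.16221981  -0.76476313] [ 0.49113511 -0.05136043  0.01928431] [-1.51504344 -6.72760638  4.76089862]
-62 [128 140 107 102 112 107 110 111 111 112 112 115 109 108 113 111 105  44
   2   7   7   4   9   6   4   4   5  46 105  73   5   5   6   5   6   6
   5   6   6   7  17]
-36 [116 109  45  63 109 110 110 114 113 113 109 109 111 111 118 115 105  52
  42  19   6   5   5   4   5  16  79 109 109 126 179 179 101   7   3   6
   7   8   5   4  18]
36 [121 107  72 112 112 113 113 113 114 113 113 111 111 110 111 112 110  36
   8   6   7   5   4   7   8   8  37 106 111 151 189 185 102  10   8  10
   9  12  14  13  29]
62 [115  82 113 114 115 113 110 112 113 114 114 110 111 115 114 110  96  27
   7   7   6   9   6   7   8   7  39 107 110  63  12  13  11  11  11  12
  12  14  11  13  23]
```

Emit:
apply_moves(motion=[{"linear":[0.1,0,0],"twist":0},{"linear":[0.1,0,0],"twist":0},{"linear":[0.1,0,0],"twist":0},{"linear":[0.05,0,0],"twist":0}])

```text
time: 8.07
tcp_pos: [0.4947, -0.0376, 0.019]
orientation: [3.141, 0.001, 1.296]
force: [-0.3, -3.2, 0.5]
grip_width: 0.0001
gripper_force: 1.4
```

Emit:
apply_moves(motion=[{"linear":[0.05,0,0],"twist":0}])

```text
time: 8.15
tcp_pos: [0.4951, -0.0353, 0.0189]
orientation: [-3.141, -0.0, 1.297]
force: [-0.6, -0.4, 0.3]
grip_width: -0.0002
gripper_force: 0.0
```

Emit:
apply_moves(motion=[{"linear":[0.05,0,0],"twist":0}])

```text
time: 8.23
tcp_pos: [0.4955, -0.0332, 0.0188]
orientation: [-3.141, -0.001, 1.297]
force: [-0.4, -0.8, -0.4]
grip_width: 0.0
gripper_force: 0.2
```

```bash
python3 chk.py
```

```text
8.2333 [-25.51706196  -0.16702054] [ 0.49554181 -0.03323365  0.01882322] [-0.39602999 -0.84363148 -0.38380493]
-62 [126 131 133 128 126 112 124 124 114 125 119  66 106 109 110 114 112 112
 111 111 114  56   6   7   5   7   5   5   5   5   7  56 108  53   5   4
   6   6   6   6  17]
-36 [117 123 115 115 147 116 134 120 119 115 100  41 114 110 112 110 109 113
 113 115  77  34  37   7   6   7   6   4   6  10  64 110 109  35   4   5
   6   6   5   4  17]
36 [102 104 107 102 104 105 104 111 117 115  66 114 111 112 112 112 111 112
 117 114 108  64   6   6   6   7   6   6   6   8  33 101 109  40  11  10
   9  10  10  13  33]
62 [118 111 108 108 113 108 114 110  52 112 116 112 113 112 113 113 114 114
 113 114 107  37   6   7   7   6   6   5   6   9  19  93 107  48  11  11
  16  13  13  13  30]
```

Emit:
apply_moves(motion=[{"linear":[0.04,0,0],"twist":0},{"linear":[0,0,0],"twist":0}])

```text
time: 8.45
tcp_pos: [0.4961, -0.032, 0.0191]
orientation: [3.142, 0.0, 1.297]
force: [-1.7, -1.2, 3.4]
grip_width: -0.0
gripper_force: 1.4
```

Emit:
apply_moves(motion=[{"linear":[0.04,0,0],"twist":0},{"linear":[0,0,0],"twist":0}])

```text
time: 8.62
tcp_pos: [0.4967, -0.0305, 0.0191]
orientation: [3.141, 0.0, 1.296]
force: [-1.3, -1.8, 4.2]
grip_width: -0.0003
gripper_force: 1.8
```

```bash
python3 chk.py | head -3
python3 - <<'E'
from h import *
sd=capture("side");tp=capture("top");w=capture("wrist")
o=np.zeros((500,800,3),np.uint8)
o[:500,:400]=cv2.resize(sd[150:275,170:270],(400,500),interpolation=cv2.INTER_CUBIC)
o[:250,400:]=cv2.resize(tp[165:265,180:340],(400,250),interpolation=cv2.INTER_CUBIC)
o[250:,400:]=cv2.resize(w,(333,250)).repeat(1,0)[:, :].copy() if False else cv2.resize(w,(400,250))
cv2.imwrite("pics/c6.png",o)
E
```

```text
8.6167 [-22.61401046  -0.54456607] [ 0.49668143 -0.03053708  0.01908859] [-1.25757705 -1.77690069  4.22577411]
-62 [110 102 123 122 122 122 120 118 119 123 120 130 119  95 112 110 110 114
 115 112 111  59   6   4   5   6   3   5   4   5   7  56 107  53   6   8
```

View pics/c6.png

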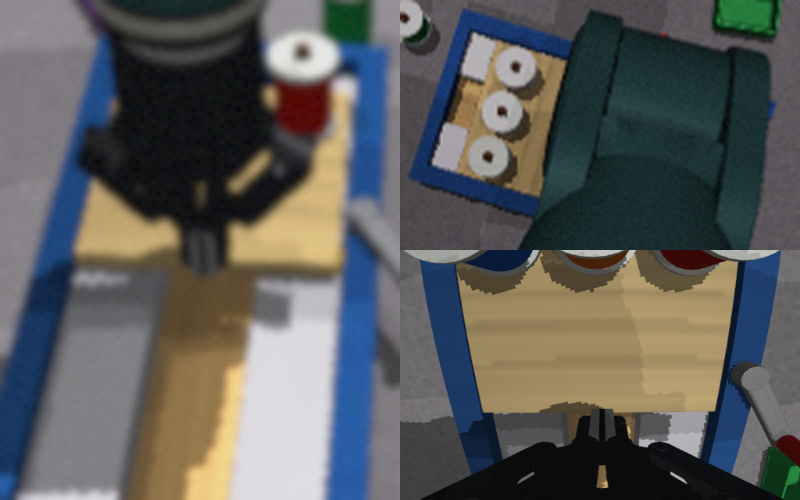

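The board lies between the cheeks with its trailing edge square (wrist view), the yellow notch floors are covered, and it has stopped moving although the finger went on. It looks dropped in; I'll back off, rise and check it.

Emit:
apply_moves(motion=[{"linear":[-0.3,0,0],"twist":0},{"linear":[0,0,-0.6],"twist":0},{"linear":[0,0,-0.8],"twist":0},{"linear":[0,0,-0.8],"twist":0},{"linear":[0,0,-0.8],"twist":0},{"linear":[-0.6,0,0],"twist":0},{"linear":[-0.6,0,0],"twist":0},{"linear":[0,0,0],"twist":0}])

```text
time: 9.48
tcp_pos: [0.4797, -0.0914, 0.1393]
orientation: [3.141, 0.001, 1.295]
force: [-1.0, 0.7, -0.2]
grip_width: 0.0003
gripper_force: 0.0
```

Run:
```python
from h import *
s=read_state();print(s["time"],w2s(s["tcp_pos"]),s["tcp_pos"],s["force"])
im=capture("wrist");c=get_calibration("wrist");g=cv2.cvtColor(im,cv2.COLOR_BGR2HSV)[:,:,1]
# trailing edge: saturation step along rails lanes; board side edges width
for y in(-65,-40,40,65):
    pr=[]
    for x in np.arange(-30,0,1.):
        q=proj("wrist",np.array([*s2w(x,y),.055]),c);pr.append(int(g[int(round(q[1])),int(round(q[0]))]) if 0<=q[1]<384 else -1)
    print(y,pr)
# parallax: top edge of board trailing in side
sd=capture("side");cv2.imwrite("pics/s7.png",sd);cv2.imwrite("pics/w7.png",im);cv2.imwrite("pics/t7.png",capture("top"))
gs=cv2.cvtColor(sd,cv2.COLOR_BGR2HSV)[:,:,1]
cs=get_calibration("side")
for y in(-65,-40,40,65):
    pr=[]
    for x in np.arange(-30,0,1.):
        q=proj("side",np.array([*s2w(x,y),.055]),cs);pr.append(int(cv2.remap(gs,np.float32([[q[0]]]),np.float32([[q[1]]]),cv2.INTER_LINEAR)[0,0]))
    print("side",y,pr)
```

```text
9.4833 [-85.77815172  -0.4105296 ] [ 0.47967238 -0.09136815  0.13926103] [-1.0330627   0.73537139 -0.15083631]
-65 [6, 6, 5, 4, 4, 6, 5, 5, 5, 5, 5, 5, 5, 7, 7, 77, 98, 98, 98, 98, 98, 98, 96, 99, 98, 98, 97, 99, 98, 98]
-40 [4, 5, 6, 5, 6, 6, 6, 6, 7, 6, 7, 7, 6, 6, 6, 97, 97, 97, 97, 98, 97, 97, 98, 98, 97, 94, 96, 98, 99, 98]
40 [6, 7, 7, 7, 4, 6, 4, 7, 6, 6, 7, 6, 7, 6, 82, 97, 97, 97, 98, 97, 98, 96, 95, 96, 98, 98, 97, 98, 98, 97]
65 [5, 6, 6, 6, 6, 6, 6, 6, 6, 5, 6, 6, 6, 6, 13, 96, 97, 97, 97, 99, 97, 97, 97, 97, 98, 95, 96, 97, 98, 98]
side -65 [14, 24, 34, 50, 67, 84, 91, 98, 104, 104, 104, 104, 105, 106, 106, 106, 107, 107, 106, 105, 103, 104, 104, 105, 105, 105, 105, 105, 105, 105]
side -40 [8, 17, 30, 46, 60, 73, 86, 94, 98, 102, 105, 105, 106, 106, 107, 107, 107, 106, 105, 105, 105, 105, 105, 104, 104, 104, 104, 104, 105, 104]
side 40 [17, 24, 35, 52, 71, 85, 92, 98, 104, 106, 107, 108, 108, 107, 106, 106, 105, 105, 106, 106, 107, 107, 106, 106, 106, 106, 107, 107, 106, 106]
side 65 [19, 31, 47, 62, 73, 82, 93, 97, 100, 103, 105, 106, 107, 108, 108, 108, 108, 107, 106, 106, 106, 107, 106, 106, 106, 106, 106, 106, 106, 105]
```

The trailing edge is at -15.5 mm and its lower side at about z = 0.043, so the board is seated. Next the catch: I'll cross to outside the peg.

Emit:
apply_moves(motion=[{"linear":[0.3,0.5,0],"twist":0},{"linear":[0.32,0.65,0],"twist":0},{"linear":[0.32,0.65,0],"twist":0},{"linear":[0.32,0.65,0],"twist":0},{"linear":[0.32,0.65,0],"twist":0},{"linear":[0.32,0.65,0],"twist":0},{"linear":[0,0,0],"twist":-1},{"linear":[0,0,0],"twist":-1}])

```text
time: 10.3
tcp_pos: [0.6464, -0.0544, 0.1376]
orientation: [-3.14, -0.001, 1.512]
force: [-0.9, -0.1, 0.7]
grip_width: -0.0002
gripper_force: 0.0
```

Emit:
apply_moves(motion=[{"linear":[0,0,0],"twist":-1},{"linear":[0,0,0],"twist":-1},{"linear":[0,0,0],"twist":-1},{"linear":[0,0,0],"twist":-1},{"linear":[0,0,0],"twist":-1},{"linear":[0,0,0],"twist":-1},{"linear":[0,0,0],"twist":-1},{"linear":[0,0,0],"twist":-1}])

```text
time: 10.97
tcp_pos: [0.6452, -0.0549, 0.1385]
orientation: [-3.141, -0.001, 2.35]
force: [-0.2, 0.0, 0.3]
grip_width: 0.0003
gripper_force: 0.0
```

Emit:
apply_moves(motion=[{"linear":[0,0,0],"twist":-1},{"linear":[0,0,0],"twist":-1},{"linear":[0,0,0],"twist":-1},{"linear":[0,0,0],"twist":-1},{"linear":[0,0,0],"twist":-1},{"linear":[0,0,0],"twist":-1},{"linear":[0,0,0],"twist":-1},{"linear":[0,0,0],"twist":-1}])

```text
time: 11.63
tcp_pos: [0.6452, -0.0548, 0.1384]
orientation: [3.141, -0.001, -3.095]
force: [0.4, 0.3, -0.8]
grip_width: 0.0003
gripper_force: 0.0
```

Emit:
apply_moves(motion=[{"linear":[0,0,0],"twist":-1},{"linear":[0,0,0],"twist":-1},{"linear":[0,0,0],"twist":0}])

```text
time: 11.88
tcp_pos: [0.6452, -0.0549, 0.1385]
orientation: [3.141, -0.001, -2.886]
force: [-0.2, -0.1, -0.1]
grip_width: -0.0001
gripper_force: 0.0
```

```bash
cat > pg.py <<'E'
from h import *
def st():
    s=read_state();p=w2s(s["tcp_pos"]);a=np.rad2deg(s["orientation"][2]-A)
    print(s["time"],"stand",p,"z",s["tcp_pos"][2],"yaw rel",a,"F",np.round(s["force"],1));return s,p,a
def red(cam,z=.0955):
    im=capture(cam);h=cv2.cvtColor(im,cv2.COLOR_BGR2HSV);c=get_calibration(cam)
    m=cv2.inRange(h,(170,150,70),(180,255,255))|cv2.inRange(h,(0,200,70),(4,255,255))
    n,l,stt,ce=cv2.connectedComponentsWithStats(m)
    for i in range(1,n):
        if stt[i,4]>8:
            q=w2s(atz(cam,ce[i],z,c));d=q-PIV;print(cam,ce[i].round(1),stt[i],q.round(1),"r",np.hypot(*d).round(1),"th",np.arctan2(d[1],-d[0]).round(3))
    return im
E
python3 - <<'E'
from pg import *
s,p,a=st();cv2.imwrite("pics/w8.png",red("wrist"));red("top");red("side",.081)
E
```

```text
11.8833 stand [  -6.41647769 -150.15772831] z 0.13848060814267732 yaw rel -239.87387188922168 F [-0.2 -0.1 -0.1]
wrist [432.2 144. ] [ 414  125   46   48 1155] [ 77.7 -51.7] r 72.0 th 2.629
wrist [241.5 142.2] [232 131  20  23 352] [ -38.4 -117.8] r 61.6 th -0.523
side [187.7 128.4] [187 126   3   6  11] [282.3 132.3] r 345.7 th 2.454
side [245.3 176.9] [240 172  11  12 105] [ 83.7 -47.4] r 79.3 th 2.619
side [274.2 215.2] [272 211   5  10  30] [ -37.3 -119. ] r 61.3 th -0.55
side [210.7 334.5] [207 333   8   4  17] [-307.   -19.9] r 328.9 th 0.205
```

The peg is found at (-38,-118), 62 mm from the pivot at -0.53 rad, which fits. I'll go down outside it.

Emit:
apply_moves(motion=[{"linear":[0.15,-0.29,0],"twist":0},{"linear":[0,0,0.6],"twist":0},{"linear":[0,0,0.7],"twist":0},{"linear":[0,0,0.6],"twist":0},{"linear":[0,0,0.3],"twist":0},{"linear":[0,0,0],"twist":0},{"linear":[0,0,0],"twist":0}])

```text
time: 12.62
tcp_pos: [0.642, -0.0689, 0.051]
orientation: [3.141, -0.001, -2.894]
force: [-0.6, 0.3, 0.8]
grip_width: 0.0
gripper_force: 0.0
```

Run:
```python
from pg import *
s,p,a=st();w=red("wrist");sd=capture("side")
o=np.zeros((400,800,3),np.uint8);o[:300,:400]=cv2.resize(w,(400,300));o[:,400:]=cv2.resize(sd[150:250,210:310],(400,400),interpolation=cv2.INTER_CUBIC)
cv2.imwrite("pics/c8.png",o)
# arc plan: finger offset vector in tool frame, step of 4 deg
```

```text
12.6167 stand [ -20.7727221 -150.85898  ] z 0.050964708162649294 yaw rel -240.3040575316072 F [-0.6  0.3  0.8]
wrist [505.9 187.9] [498 163  14  48 464] [ 58.9 -60.2] r 51.4 th 2.594
wrist [259.5 189.6] [ 245  168   30   43 1006] [ -39.4 -117.5] r 62.4 th -0.511
```

View pics/c8.png

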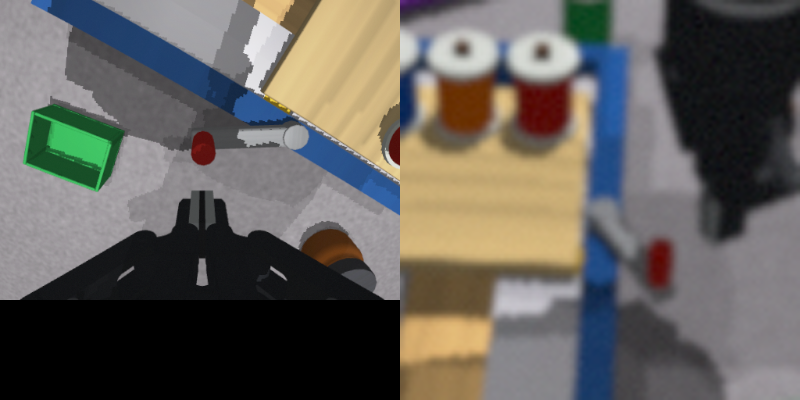

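The wrist view shows the finger lined up with the red peg (203,148 in the half-size picture). I'll move to contact, then push round in 5° steps about the pivot.

Emit:
apply_moves(motion=[{"linear":[0.25,0,0],"twist":0},{"linear":[0.25,0,0],"twist":0},{"linear":[0.137,-0.029,0],"twist":0.833},{"linear":[0.137,-0.029,0],"twist":0.833},{"linear":[0.137,-0.029,0],"twist":0.833},{"linear":[0.137,-0.029,0],"twist":0.833}])

```text
time: 13.22
tcp_pos: [0.6027, -0.0813, 0.0525]
orientation: [-3.141, 0.003, 3.037]
force: [2.1, -0.4, 0.1]
grip_width: 0.0002
gripper_force: 0.6
```

```bash
cat > an.py <<'E'
from pg import *
s,p,a=st();red("wrist")
d=p-PIV;ph=np.deg2rad(a);t=np.array([np.cos(ph),np.sin(ph)]);r=np.array([-np.sin(ph),np.cos(ph)])
print("along tangent (=-off)",d@t,"radial",d@r, "th of tool",90-(a%360))
E
python3 an.py
```

```text
13.2167 stand [ -43.16615537 -116.23706601] z 0.05246396983884995 yaw rel 99.51026156919032 F [ 2.1 -0.4  0.1]
wrist [504.9 163.2] [496 136  16  53 607] [ 58.5 -46.8] r 59.2 th 2.396
wrist [258.  223.1] [ 244  200   29   46 1037] [-47. -93.] r 62.3 th -0.096
along tangent (=-off) -19.224773425248024 radial 62.19739340329825 th of tool -9.51026156919032
```

Emit:
apply_moves(motion=[{"linear":[0.137,-0.035,0],"twist":0.833},{"linear":[0.137,-0.035,0],"twist":0.833},{"linear":[0.137,-0.035,0],"twist":0.833},{"linear":[0.137,-0.035,0],"twist":0.833},{"linear":[0.137,-0.035,0],"twist":0.833},{"linear":[0.137,-0.035,0],"twist":0.833},{"linear":[0.137,-0.035,0],"twist":0.833},{"linear":[0.137,-0.035,0],"twist":0.833}])

```text
time: 13.93
tcp_pos: [0.5587, -0.0742, 0.0522]
orientation: [3.141, 0.002, 2.342]
force: [1.0, -1.2, 0.9]
grip_width: 0.0001
gripper_force: 0.6
```

```bash
python3 an.py
```

```text
13.9333 stand [-48.09693405 -72.0202532 ] z 0.05217340225097101 yaw rel 59.66073824348708 F [ 1.  -1.2  0.9]
wrist [475.2  56.7] [ 448   20   64   78 2432] [ 77.3 -33.6] r 82.0 th 2.433
wrist [480.9  86.2] [479  84   5   5  13] [ 75.3 -45.9] r 73.0 th 2.543
wrist [257.4 223.5] [ 243  201   30   45 1050] [-36.1 -51.4] r 62.3 th 0.609
along tangent (=-off) -18.94320453321382 radial 62.02234196760018 th of tool 30.33926175651292
```

Emit:
apply_moves(motion=[{"linear":[0.137,-0.035,0],"twist":0.833},{"linear":[0.137,-0.035,0],"twist":0.833},{"linear":[0.137,-0.035,0],"twist":0.833},{"linear":[0.137,-0.035,0],"twist":0.833},{"linear":[0.137,-0.035,0],"twist":0.833},{"linear":[0.137,-0.035,0],"twist":0.833},{"linear":[0.137,-0.035,0],"twist":0.833},{"linear":[0.137,-0.035,0],"twist":0.833}])

```text
time: 14.65
tcp_pos: [0.5296, -0.0405, 0.052]
orientation: [3.14, 0.001, 1.646]
force: [1.0, -1.6, 1.4]
grip_width: 0.0001
gripper_force: 0.6
```

Emit:
apply_moves(motion=[{"linear":[0.137,-0.035,0],"twist":0.833},{"linear":[0.137,-0.035,0],"twist":0.833},{"linear":[0,0,0],"twist":0}])

```text
time: 14.9
tcp_pos: [0.5263, -0.0291, 0.0518]
orientation: [3.14, 0.0, 1.472]
force: [-0.4, -0.6, -0.2]
grip_width: 0.0
gripper_force: 0.0
```

```bash
cat >> an.py <<'E'
# bar direction from the steel: bright low-saturation edges between pivot and peg, seen at bar top
im=cv2.imread("pics/wa.png") if 0 else capture("wrist");c=get_calibration("wrist");g=cv2.cvtColor(im,cv2.COLOR_BGR2HSV)
for rr in(20,35,50):
    pr=[]
    for th in np.deg2rad(np.arange(50,120,2)):
        q=proj("wrist",np.array([*s2w(*(PIV+rr*np.array([-np.cos(th),np.sin(th)]))),.0675]),c)
        u,v=int(round(q[0])),int(round(q[1]));pr.append(int(g[v,u,1]) if 0<=u<512 and 0<=v<384 else -1)
    print(rr,pr)
E
python3 an.py
```

```text
14.9 stand [-13.28690753 -28.70842317] z 0.05184340084069177 yaw rel 9.818803218407595 F [-0.4 -0.6 -0.2]
wrist [258.7 223.7] [244 200  29  45 983] [  9.5 -25.4] r 61.9 th 1.481
along tangent (=-off) -17.931930087661392 radial 62.26156880701661 th of tool 80.1811967815924
20 [175, 206, 175, 190, 165, 87, 17, 4, 4, 8, 8, 6, 6, 8, 8, 6, 6, 6, 4, 6, 6, 4, 6, 8, 4, 8, 6, 7, 4, 59, 96, 97, 87, 53, 107]
35 [96, 96, 97, 98, 98, 96, 97, 97, 97, 98, 66, 4, 6, 6, 6, 6, 6, 6, 6, 6, 5, 3, 8, 16, 100, 98, 99, 97, 98, 99, 97, 99, 98, 98, 96]
50 [8, 3, 5, 5, 5, 100, 99, 100, 99, 99, 98, 97, 20, 8, 6, 6, 6, 4, 8, 5, 8, 78, 96, 98, 98, 98, 100, 98, 98, 98, 98, 99, 96, 99, 98]
```

Emit:
apply_moves(motion=[{"linear":[0.137,-0.035,0],"twist":0.833},{"linear":[0.11,-0.028,0],"twist":0.667},{"linear":[0,0,0],"twist":0},{"linear":[0,0,0],"twist":0}])

```text
time: 15.33
tcp_pos: [0.5249, -0.0196, 0.0511]
orientation: [3.141, -0.0, 1.32]
force: [0.1, -0.1, 0.1]
grip_width: -0.0001
gripper_force: 0.0
```

```bash
python3 an.py
```

```text
15.3333 stand [ -4.57451865 -24.7755524 ] z 0.05114477743650341 yaw rel 1.1255088241281335 F [ 0.1 -0.1  0.1]
wrist [259.  223.6] [ 245  200   29   47 1034] [ 19.1 -25.1] r 62.1 th 1.637
along tangent (=-off) -18.34849390333532 radial 62.59693627227096 th of tool 88.87449117587187
20 [211, 197, 181, 170, 64, 69, 98, 98, 97, 97, 90, 64, 8, 4, 4, 4, 8, 4, 8, 6, 6, 6, 6, 6, 4, 6, 4, 4, 6, 5, 6, 4, 7, 4, 39]
35 [99, 99, 98, 97, 98, 99, 96, 97, 97, 97, 99, 97, 96, 96, 98, 7, 4, 2, 4, 4, 6, 6, 4, 5, 6, 7, 7, 4, 93, 97, 100, 98, 97, 99, 98]
50 [10, 8, 8, 8, 5, 8, 99, 98, 97, 100, 97, 96, 98, 96, 97, 97, 52, 6, 4, 6, 4, 6, 8, 7, 7, 40, 98, 98, 97, 99, 97, 97, 96, 97, 99]
```

Emit:
apply_moves(motion=[{"linear":[0.035,0,0],"twist":0},{"linear":[0,0,0],"twist":0},{"linear":[-0.3,0,0],"twist":0},{"linear":[-0.3,0,0],"twist":0},{"linear":[0,0,-0.6],"twist":0},{"linear":[0,0,-0.8],"twist":0},{"linear":[0,0,-0.8],"twist":0},{"linear":[0,0,0],"twist":0}])

```text
time: 16.1
tcp_pos: [0.5209, -0.043, 0.1442]
orientation: [3.135, -0.0, 1.314]
force: [-0.3, 0.1, 0.8]
grip_width: 0.0003
gripper_force: 0.0
```

Emit:
apply_moves(motion=[{"linear":[-0.6,0,0],"twist":0},{"linear":[-0.6,0,0],"twist":0},{"linear":[0,0,0],"twist":0},{"linear":[0,0,0],"twist":0}])

```text
time: 16.43
tcp_pos: [0.5062, -0.0893, 0.139]
orientation: [-3.142, -0.0, 1.313]
force: [1.4, -1.2, 0.1]
grip_width: 0.0001
gripper_force: 0.0
```

```bash
python3 an.py
python3 - <<'E'
from h import *
im=capture("wrist");c=get_calibration("wrist");S=cv2.cvtColor(im,cv2.COLOR_BGR2HSV)[:,:,1].astype(np.float32)
ys=np.arange(-68,-36,4.);mid=[]
for y in ys:
    xs=np.arange(-5,35,.25);q=np.float32([proj("wrist",np.array([*s2w(x,y),.0675]),c) for x in xs])
    v=cv2.remap(S,q[:,:1].copy(),q[:,1:].copy(),cv2.INTER_LINEAR)[:,0];k=xs[v<50]
    mid.append((k.min(),k.max()))
mid=np.array(mid);print(mid.T.round(1))
for j in(0,1): print("edge slope deg",np.rad2deg(np.arctan(np.polyfit(ys,mid[:,j],1)[0])))
# cheek reference: board trailing edge & inner-cheek skew
for x0 in(-12,):
    e=[]
    for y in(-65,-40,-10,10,40,65):
        xs=np.arange(-30,0,.25);q=np.float32([proj("wrist",np.array([*s2w(x,y),.055]),c) for x in xs]);v=cv2.remap(S,q[:,:1].copy(),q[:,1:].copy(),cv2.INTER_LINEAR)[:,0]
        e.append((y,xs[np.argmax(np.diff(v))]))
    print("board edge",e)
for n in("loose_spool","cream_jar","rivet_tub"):print(n,[np.round(r["pixel"]) for r in look_for(n,"side")[:1]])
E
```

```text
16.4333 stand [-76.64773201 -25.41075722] z 0.13895728522245804 yaw rel 0.7122363954671089 F [ 1.4 -1.2  0.1]
wrist [257.4  72.2] [249  60  20  21 215] [ 14.5 -24.2] r 62.8 th 1.563
along tangent (=-off) -90.87506293638477 radial 62.72371596640454 th of tool 89.28776360453288
20 [31, 33, 98, 98, 99, 99, 98, 97, 97, 96, 74, 5, 8, 5, 5, 5, 6, 8, 5, 9, 9, 7, 6, 9, 9, 7, 7, 3, 6, 5, 2, 58, 97, 97, 98]
35 [98, 96, 98, 97, 96, 98, 96, 97, 97, 98, 99, 99, 98, 97, 94, 34, 7, 6, 6, 8, 6, 4, 7, 9, 4, 7, 7, 101, 99, 97, 98, 96, 98, 97, 97]
50 [7, 3, 86, 98, 97, 98, 98, 97, 97, 97, 97, 97, 98, 99, 96, 97, 82, 8, 6, 8, 6, 6, 7, 7, 8, 100, 98, 98, 96, 97, 97, 98, 95, 96, 97]
[[ 8.5  8.5  8.5  8.5  8.5  8.8  8.5  8.5]
 [22.  22.2 22.  22.  22.  21.8 21.8 22. ]]
edge slope deg 0.12789215257891548
edge slope deg -0.5541829656596017
board edge [(-65, np.float64(-16.5)), (-40, np.float64(-17.0)), (-10, np.float64(-3.5)), (10, np.float64(-23.0)), (40, np.float64(-17.25)), (65, np.float64(-16.75))]
loose_spool [array([256., 146.])]
cream_jar []
rivet_tub [array([304., 268.])]
```

The bar is square to within about 0.5°, the board is still seated, and the arm is clear of everything.

```bash
python3 -c "
from station import *
print(sign_off())"
```

```text
the job is handed in; nothing more can be done
None
```

I handed the job in: the board measured as seated in its notches, the catch bar lies square across it (within about half a degree), and the arm is clear. The loose spool and the tub were detected where they started; the jar was not detected in the last check, but the arm never went near it at low height.

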